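Draw a jig board from under the lathe rack's lip

TASK

The next turning job needs the jig board with the red grip: slide it straight out from under the overhanging lip of the green rack, then lift it and lay it flat, centred and square, on the blue-topped stand, its long side along the stand's long side. Leave the board with the yellow grip where it is.

Things in the scene. Friction and masses are not known exactly. Their poses are not given: they have to be found in the camera images.
- red_board: plywood jig board, 150 (x) x 90 (y) x 9 mm, 0.18 kg; origin: centre of its underside, z up. Upright red bar grip, 32 (x) x 14 (y) mm, from 9 to 43 mm above the underside, centred at x = -40 mm. Ribs 5 mm high cross its rear half, which lies under the lip; the front half sticks out to -x. Starts in either slot, slightly skewed.
- yellow_board: plywood jig board, 150 (x) x 90 (y) x 9 mm, 0.18 kg; origin: centre of its underside, z up. Upright yellow bar grip, 32 (x) x 14 (y) mm, from 9 to 43 mm above the underside, centred at x = -40 mm. Ribs 5 mm high cross its rear half, which lies under the lip; the front half sticks out to -x. Lies in the other slot, stays there.
- rack: fixed green rack, 96 (x) x 230 (y) x 29 mm high: two floorless slots 106 mm wide, centred at y = 56 and -56 mm, open to -x. Lip (roof) underside 24 mm above the bench. Origin: on the bench below the middle of the lip's front edge; boards slide out along -x and are free with their origin 76 mm before the edge. Cups 48 mm high stand on the roof, 65 mm behind the edge.
- stand: fixed wooden block with a blue flat top, 190 (x) x 130 (y) x 30 mm high. Origin: centre of its underside, x along its long side. The board goes on its top, 30 mm above the bench; either end of the board may point to +x.
Things that resemble listed ones, but are neither listed nor needed, are in the scene too. Leave any pink look-alike of the rack alone. What is shaped like the red_board but black is not meant.

How it is judged:
On the way:
1. the red-gripped board has been slid forward until it is wholly out from under the lip (x of red_board in the frame of rack below -0.075 m), for 0.1 s.
At the end, for the whole second after the job is handed in: The red-gripped board lies flat and at rest on the stand's blue top, its centre within 20 mm of the stand's along each of the stand's axes, its long side within 11 degrees of the stand's (either way round), tilted under 4.5 degrees; the yellow-gripped board is within 20 mm of its start (x of red_board in the frame of stand between -0.02 and 0.02 m and y of red_board in the frame of stand between -0.02 and 0.02 m and z of red_board in the frame of stand between 0.026 and 0.036 m and angle between the x axis of red_board and the x axis of stand, either way round below 0.2 rad and angle between red_board's own z axis and vertical below 0.08 rad and linear speed of red_board below 0.01 m/s and distance of yellow_board from where it was at the start of the episode below 0.02 m); the robot touches nothing.
It fails at once if the yellow-gripped board is shifted by more than 20 mm (distance of yellow_board from where it was at the start of the episode above 0.02 m).
It also fails if it takes over 35 s, if anything falls off the work surface, if the arm or the gripper's body presses on something with over 40 N, if the wrist force passes 120 N, or if a joint passes its speed limit or range.

ROBOT

A 7-joint arm with a two-finger parallel gripper is mounted at the origin on the work surface. World frame = base frame: x ahead of the robot, y to its left, z up, the work surface at z = 0. Lengths are in m, angles in rad, forces in N, time in s.
With the tool pointing down it reaches from about 0.425 to 0.95 m from the base axis. Payload 4.7 kg.
Tool frame: the origin (TCP) lies on the centre line of the jaws, within the pads' length; the fingertips stand robot.nose_length ahead of it and the grasp point (between the pads) lies 8 mm behind it (robot.nose_length is the distance from the TCP to the fingertips, in m); z points along the fingers, y is the line along which they close (so a half turn about z gives the same grasp; the last joint's range is limited). The gripper opens to 85 mm and grips with 20 to 120 N. Pads are 22 mm wide; open, the fingers measure 114 mm over their backs; the gripper's body (76 mm by 85 mm) begins 54 mm behind the grasp point. The pads swing forward as they close: fully open they stand 13 mm farther back than shut.
Start: joints at [1.08, 0.469, -0.049, 1.532, 0.024, 1.141, -0.082], TCP at [0.301, -0.604, 0.242] pointing down, gripper open.
Joint ranges: [-2.59, 2.59], [-0.33, 1.99], [-1.39, 1.29], [0.1, 2.45], [-1.04, 4.18], [0.21, 1.99], [-2.66, 2.66]. Speed limits (rad/s): [2.57, 2.57, 3.14, 3.14, 3.14, 3.14, 3.14].

INTERFACE

Orientations are given as [roll, pitch, yaw] about the fixed x, y, z axes, in that order (R = Rz(yaw) Ry(pitch) Rx(roll)).
In Python, from plant import robot gives the robot as it stands. Calls block until the motion is done:
- robot.goto(position, orientation): joint-space move of the TCP to a pose.
- robot.move_straight(position, vel=0.15, attitude=None, contact_N=None): straight line of the TCP; attitude=None keeps the orientation; vel is the mean speed in m/s. With contact_N (N) it stops when the force on the tool has changed by that much, and returns True; else False.
- robot.move_joints(angles): joint-space move.
- robot.grip(opening, strength=None): opening from 0.0 (shut) to 1.0 (fully open); strength is the grip in N (None keeps the last); returns when the fingers have stopped.
- robot.sleep(seconds).
- robot.inverse_kinematics(position, orientation): joint angles nearest the present ones, or None.
- robot.sense(): the state.
- robot.grab_frame(name): name is "side" or "top" or "wrist"; returns a dict with "image" (384x512x3 uint8, red, green, blue), "range_z" (384x512 float32, m along the optical axis (not along the pixel's ray), 0 where there is no reading), "fx", "fy", "cx", "cy" (pixels), "R" (3x3) and "t" (3): a world point X has camera coordinates R X + t. Camera axes: x right, y down, z forward; pixel columns grow to the right and rows downward; lengths in m; the calibration is good to about 2 mm. A picture is of the moment at which its call begins.
A pose or a line that the arm cannot do raises robot.IKError and nothing moves.
- robot.close_job(): hands the job in; it is judged then, once.
The state is a dict: "t": time; "joint_pos": joint angles; "joint_velocities": joint speeds; "effort": joint torques, N m; "tcp_pos": TCP position; "tcp_rot": TCP orientation; "wrist_force": force on the tool from outside, world axes, zero at the start; "torque": the same for the moment, N m; "opening": opening from 0.0 (shut) to 1.0 (fully open); "gripper_force": force on a finger pad.
Only numpy, scipy, OpenCV 4.12 (cv2) and the standard library are available. Lean on these libraries where they do the work, as an engineer would, in place of code of your own. Each camera call takes 0.05 s, during which the arm holds its last target. There are 200 camera calls.

## Working session

There is one attempt and no reset: what is moved stays moved. The work goes in short steps, each a Python script; the robot and the scene stay as the last script left them, time stands still between calls to the robot, and variables do not carry over. Pictures are saved under pics/ and viewed, at most 10 in all, crops included, and the job is handed in when it is done.

```bash
mkdir -p pics; ls
cat > h.py <<'E'
from plant import robot
import numpy as np, cv2
def grab(n,save=None):
    f=robot.grab_frame(n)
    if save: cv2.imwrite('pics/'+save,f['image'][:,:,::-1])
    z=f['range_z'];v,u=np.mgrid[:z.shape[0],:z.shape[1]]
    P=np.stack([(u-f['cx'])/f['fx']*z,(v-f['cy'])/f['fy']*z,z],-1)
    W=(P-f['t'])@f['R']; W[z==0]=np.nan
    return f,W
E
python3 - <<'E'
from h import *
for n in('top','side'):
    f,W=grab(n,n+'1.png'); np.savez(n+'.npz',im=f['image'],W=W)
    print(n,(-f['R'].T@f['t']).round(3))
s=robot.sense();print(s['t'],s['tcp_rot'],robot.nose_length)
E
```

```text
pics
top [ 0.267 -0.101  1.055]
side [-0.055  0.47   0.792]
0.1 [-3.13985127e+00  4.71697249e-06  4.61829154e-01] 0.011
```

View pics/top1.png

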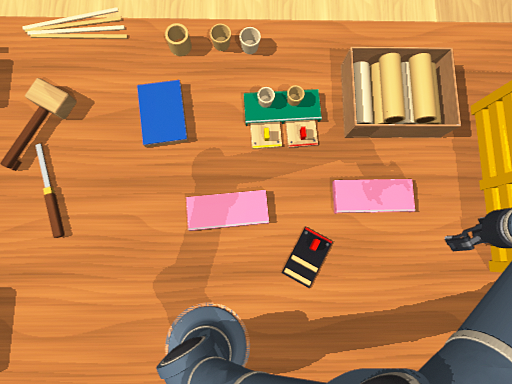

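View pics/side1.png

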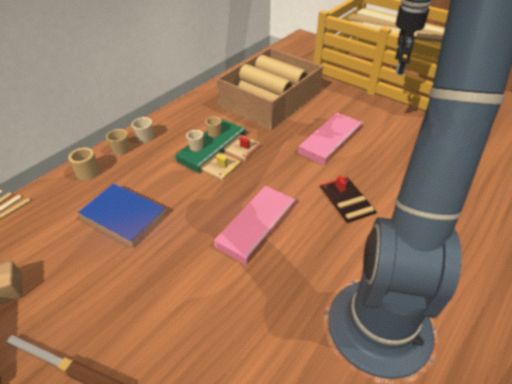

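The top view shows the green rack at (283,107), the red grip at (303,131), the yellow grip at (267,132) and the blue stand at (163,113). The pink slabs at (228,209) and (374,196) and the black board at (307,257) are decoys. Next I'll get positions.

```bash
cat >> h.py <<'E'
def mask(im,c,W=None):
    h=cv2.cvtColor(im,cv2.COLOR_RGB2HSV).astype(int);H,S,V=h[...,0],h[...,1],h[...,2]
    return {'red':((H<6)|(H>174))&(S>190)&(V>90),'yellow':(H>24)&(H<33)&(S>190)&(V>120),
     'green':(H>65)&(H<90)&(S>120)&(V>50),'blue':(H>105)&(H<125)&(S>150)&(V>80)}[c]
def rect(W,m,zl,zh,box=None):
    m=m&(W[...,2]>zl)&(W[...,2]<zh)
    if box: m=m&(W[...,0]>box[0])&(W[...,0]<box[1])&(W[...,1]>box[2])&(W[...,1]<box[3])
    P=W[m]
    if len(P)<5: return len(P)
    (c,s,a)=cv2.minAreaRect(P[:,:2].astype(np.float32))
    return len(P),np.round(c,4),np.round(s,4),round(a,2),np.median(P,0).round(4)
E
python3 - <<'E'
from h import *
for n in('top','side'):
    d=np.load(n+'.npz');im,W=d['im'],d['W']
    print(n)
    for c,zl,zh in(('red',.035,.06),('yellow',.035,.06),('green',.022,.037),('blue',.022,.037)):
        print(c,rect(W,mask(im,c),zl,zh,(.45,.85,-.3,.4)))
E
```

```text
top
red (44, array([ 0.6029, -0.2771]), array([0.0293, 0.0121]), 6.38, array([ 0.6029, -0.2755,  0.0422]))
yellow (42, array([ 0.6   , -0.1664]), array([0.0289, 0.0119]), 0.63, array([ 0.6009, -0.1662,  0.041 ]))
green (1357, array([ 0.6883, -0.2027]), array([0.0958, 0.2002]), 3.48, array([ 0.6802, -0.2013,  0.0278]))
blue (2531, array([0.6692, 0.1455]), array([0.1893, 0.1277]), 8.17, array([0.6667, 0.1453, 0.0292]))
side
red (21, array([ 0.601 , -0.2726]), array([0.0242, 0.0057]), 3.08, array([ 0.6014, -0.2728,  0.0406]))
yellow 0
green (551, array([ 0.689, -0.2  ]), array([0.0769, 0.1982]), 1.82, array([ 0.6751, -0.1614,  0.0296]))
blue (1353, array([0.6793, 0.1477]), array([0.1573, 0.1219]), 8.37, array([0.6994, 0.1393, 0.0307]))
```

Run:
```python
from h import *
robot.goto([.56,-.22,.30],[np.pi,0,0])
f,W=grab('wrist','w1.png'); np.savez('w1.npz',im=f['image'],W=W)
im=f['image']
print((-f['R'].T@f['t']).round(3),robot.sense()['t'])
for c,zl,zh in(('red',.036,.06),('red',.01,.06),('yellow',.036,.06),('green',.022,.037)):
    print(c,rect(W,mask(im,c),zl,zh,(.45,.85,-.45,.0)))
```

```text
[ 0.632 -0.222  0.43 ] 1.8583
red (327, array([ 0.6055, -0.2784]), array([0.0312, 0.0139]), 5.09, array([ 0.6059, -0.278 ,  0.0408]))
red (369, array([ 0.5968, -0.2823]), array([0.0524, 0.0216]), 25.09, array([ 0.6059, -0.2771,  0.0406]))
yellow (299, array([ 0.6013, -0.1691]), array([0.0304, 0.0129]), 4.6, array([ 0.6016, -0.1693,  0.0409]))
green (12589, array([ 0.6905, -0.2187]), array([0.0947, 0.2299]), 3.57, array([ 0.6828, -0.2165,  0.027 ]))
```

View pics/w1.png

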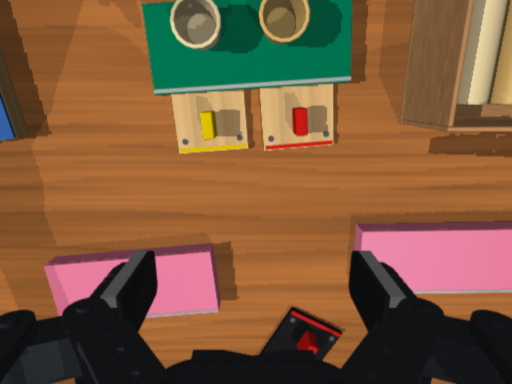

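The wrist view shows the red grip at (300,121), the yellow grip at (207,125) and the lip's front edge running from (155,93) to (350,80). The pull-out path between the boards and the pink slabs is clear. I'll grasp and slide now.

Run:
```python
from h import *
a=np.radians(3.57); b=np.radians(4.7); g=np.array([.6055,-.2784])
robot.grip(.6,40)
robot.goto([*g,.13],[np.pi,0,b])
print('contact',robot.move_straight([*g,.025],vel=.1,contact_N=15))
robot.grip(0,60)
s=robot.sense();print(s['t'],s['opening'],s['gripper_force'],s['tcp_pos'],s['wrist_force'])
if .1<s['opening']<.25:
    e=g-.098*np.array([np.cos(a),np.sin(a)])
    z=s['tcp_pos'][2]
    print('stop',robot.move_straight([*e,z],vel=.06,contact_N=25))
    robot.sleep(.2)
    s=robot.sense();print(s['t'],s['opening'],s['gripper_force'],s['tcp_pos'],s['wrist_force'])
f,W=grab('top','t2.png')
for c in('red','yellow'): print(c,rect(W,mask(f['image'],c),.03,.06,(.45,.85,-.4,.4)))
f,W=grab('wrist','w2.png')
for c in('yellow',): print(c,rect(W,mask(f['image'],c),.036,.06,(.45,.85,-.4,.4)))
```

```text
contact False
4.6833 0.1521521985610381 61.170254945755005 [ 0.6058694  -0.27858311  0.02569568] [-0.75711151 -0.14960965  3.07965043]
stop False
6.6667 0.1533785907135263 61.51223301887512 [ 0.50750544 -0.28455448  0.02564702] [ 1.7154623  -0.24532028  6.44954446]
red (5, array([ 0.4942, -0.2799]), array([0.0028, 0.0048]), 82.98, array([ 0.4934, -0.2794,  0.0398]))
yellow (44, array([ 0.6   , -0.1675]), array([0.0299, 0.0121]), 5.83, array([ 0.6012, -0.1663,  0.0412]))
yellow 0
```

View pics/w2.png

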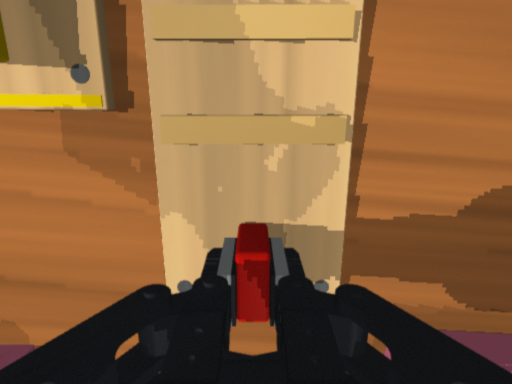

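The board is out: its underside is visible up to both ribs, the grip at (254,270) is centred between the board's edges (160 and 347), and the yellow board hasn't moved. I'll lift it and carry it over to hover above the stand.

Run:
```python
from h import *
robot.grip(0,110)
p=robot.sense()['tcp_pos']
robot.move_straight([p[0],p[1],.2],vel=.1)
b=np.radians(8.2); S=np.array([.669,.1455]); q=S-.04*np.array([np.cos(b),np.sin(b)])
robot.move_straight([*q,.2],vel=.15,attitude=[np.pi,0,b])
robot.move_straight([*q,.11],vel=.08)
s=robot.sense();print(s['t'],s['opening'],s['gripper_force'],s['tcp_pos'],s['wrist_force'])
f,W=grab('wrist','w3.png'); m=mask(f['image'],'blue')
print(rect(W,m,.02,.04,(.4,.9,-.1,.4)))
h=W[...,2]; c=(h>.07)&(h<.12)&(f['image'].max(-1)>130)&~m
c[230:]=0; c=cv2.erode(c.astype(np.uint8),np.ones((9,9)))>0
P=W[c]; A=np.c_[P[:,:2],np.ones(len(P))]
k=np.linalg.lstsq(A,P[:,2],rcond=None)[0]; print('plane slopes',k[:2].round(3),len(P),np.median(P,0))
g,W=grab('side','s3.png')
```

```text
13.2417 0.14164478660993854 107.21747159957886 [0.62989707 0.13996052 0.11070591] [ 0.4405522   0.53809255 -2.09931978]
(11, array([0.7562, 0.0924]), array([0.0134, 0.0006]), 8.6, array([0.7565, 0.0925, 0.028 ]))
plane slopes [0.031 0.006] 30430 [0.69525872 0.14897682 0.0922178 ]
```

View pics/w3.png

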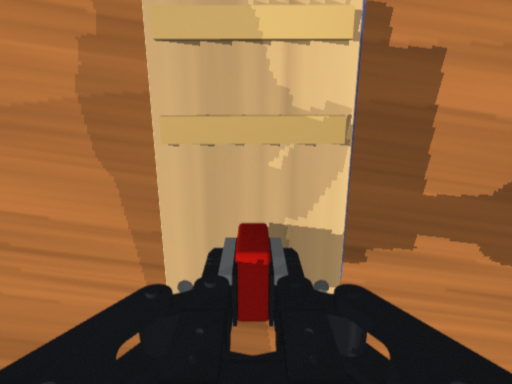

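View pics/s3.png

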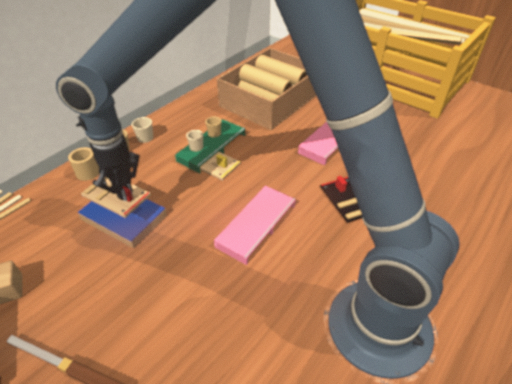

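The board is held level and parallel over the stand. Only a thin blue sliver shows along its right edge (x≈350–362), which matches a 1–2 mm offset. I'll lower it, release and check.

Run:
```python
from h import *
p=robot.sense()['tcp_pos']
robot.move_straight([p[0],p[1],.062],vel=.06)
print(robot.move_straight([p[0],p[1],.0535],vel=.02,contact_N=5))
s=robot.sense();print(s['tcp_pos'],s['wrist_force'])
robot.grip(.6,20); robot.sleep(.2)
p=robot.sense()['tcp_pos']
robot.move_straight([p[0],p[1],.17],vel=.1)
robot.goto([.53,.09,.30],[np.pi,0,np.radians(8.2)])
f,W=grab('wrist','w4.png')
im=f['image'];m=mask(im,'blue')
B=(.4,.9,-.05,.35)
print('stand',rect(W,m,.022,.036,B))
print('grip',rect(W,mask(im,'red'),.064,.09,B))
c=(W[...,2]>.0345)&(W[...,2]<.05)&~m&(W[...,1]>0)&(W[...,0]>.5)&(W[...,0]<.8)&(W[...,1]<.3)
c=cv2.morphologyEx(c.astype(np.uint8),cv2.MORPH_OPEN,np.ones((5,5)))>0
print('board',rect(W,c,.03,.05))
P=W[c];print(np.linalg.lstsq(np.c_[P[:,:2],np.ones(len(P))],P[:,2],rcond=None)[0])
s=robot.sense();print(s['t'])
```

```text
True
[0.63026046 0.14005277 0.05577   ] [0.75421193 0.40239975 4.97074399]
stand (4422, array([0.6373, 0.1395]), array([0.1218, 0.1271]), 8.27, array([0.6221, 0.1211, 0.028 ]))
grip (440, array([0.6292, 0.1387]), array([0.0306, 0.0134]), 7.17, array([0.6295, 0.1385, 0.0709]))
board (7486, array([0.6456, 0.1416]), array([0.0996, 0.09  ]), 8.19, array([0.6518, 0.1418, 0.0372]))
[0.02673478 0.00392361 0.0198065 ]
17.4083
```

View pics/w4.png

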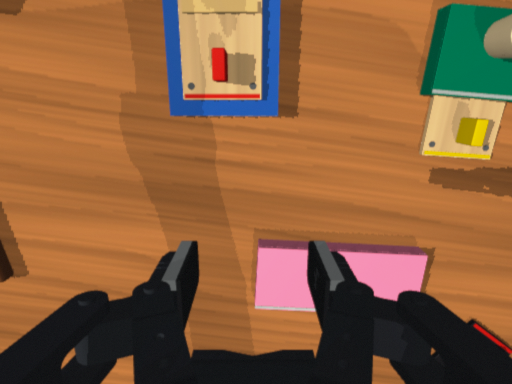

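The board lies square on the blue top, with margins of about 16 px left, right and in front, and the yellow board is still in its slot. I'll hand it in.

```bash
python3 -c "
from plant import robot
print(robot.close_job())"
```

```text
the job is handed in; nothing more can be done
None
```

I slid the red-gripped board out from under the green rack's lip and laid it flat, centred and square on the blue-topped stand; the yellow-gripped board stayed in its slot, and I handed the job in at about 17.4 s (no verdict was returned).

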